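# Refit the filter panel of a bench fume extractor

### The job

Close the fume extractor on the welding bench: hold its loose steel filter panel at a tilt, hook the panel's lip under the ledge on the housing, all the way back against the stop, then swing the panel down and press it until the roller catch snaps over its edge and it lies flat, fully home, and let go. Work gently, by feel: never push the panel against the housing harder than about 25 N, and leave the other things on the bench where they are.

Things in the scene. Friction and masses are not known exactly. Their poses are not given: they have to be found in the camera images.
- panel: Loose steel filter panel, 0.25 to 0.5 kg, a plate 150 (x) x 110 (y) x 8 mm thick with a thin lip on its -x edge and a black bridge handle on top. Origin: centre of the plate's underside; x points away from the lip, z up on the handle side. At the start it lies flat on the bench, handle up, lip end roughly towards the robot.
- handle (a point): Centre of the panel's handle bar: panel frame x = +20, y = 0, z = 34 mm. The bar is 90 mm long along the panel's y, 14 x 14 mm in section, on two posts at y = +-38 mm (64 mm free between them, 19 mm free height under the bar).
- lip (a point): Middle of the lower edge of the lip's tip: panel frame x = -93, y = 0, z = 0. The lip is 90 mm wide (y) and 4 mm thick, level with the panel's underside, and reaches from x = -75 to -93 mm in the panel's frame.
- housing: Fume extractor filter housing, fixed: a blue box 270 (x) x 190 (y) mm, top at z = 56 mm, a pipe stub at its +x end. Origin: centre of its underside; z up, x points away from the ledge end, which faces roughly to the robot. On top is a 210 x 144 mm aluminium seat frame, clamped up to 11 mm either way along x from its middle place: this shift is NOT measured, feel (or see) it. In y it is central.
- seat (a point): Point fixed on the housing at x = 0, y = 0, z = 62 mm: where the fitted panel's origin lies if the frame is unshifted (axes parallel to the housing's); the real place is this plus the shift along x. z = 62 mm is the sill that the panel lies on. Walls 10 mm high along the sides, at y = +-60 mm, leave 5 mm either side of the panel.
- ledge (a point): Point fixed on the housing at x = -81, y = 0, z = 72 mm: middle of the ledge's lower edge if unshifted. Under the ledge 10 mm is free above the sill; the ledge is 5 mm thick; the stop face is 12 mm behind its edge (x = -93 mm plus shift). The lip goes under with the panel tilted handle end up by 8 to 20 degrees; the sill is solid for 46 mm in front of the ledge, the lip can slide on it.
- rim (a point): Point fixed on the housing at x = +78, y = 0, z = 76 mm: top of the inner face of the rim at the +x end if unshifted. The rim is 14 mm above the sill and shifts with the ledge and stop: the panel has only 3 mm of play along x between stop and rim. Just inside the rim a soft damped gasket strip (x = 60 to 68 mm unshifted) stands 3 mm above the sill and gives way under about 1.5 N.
- catch (a joint): Roller catch mid-rim: free-turning steel roller, 12 mm thick, 34 mm long along y, axis 74.5 mm above the bench, 5.5 mm proud of the rim's inner face. Value (m): 0 sprung out, grows when pushed to +x, 8 mm at most; spring 4.2 N plus 1.2 N/mm. The panel's +x edge pushes it back some 3 mm on the way down (some 4 to 10 N of press; its own weight on the roller is too little), then it springs out over the panel's top edge: under 1.5 mm when seated.
- wire_brush: Bystander: brush lying at the left. Origin: underside, near its middle.
- nozzle_cup: Bystander: copper gas nozzle, 24 mm across, 50 mm high, standing at the near left. Origin: centre of its underside.
- hammer: Bystander: hammer lying at the right. Origin: underside, near its middle.
- tip_tin: Bystander: open steel tin, 70 mm across and 50 mm high, at the near right. Origin: centre of its underside.
Things that resemble listed ones, but are neither listed nor needed, are in the scene too. What is shaped like the panel but pink or purple is not meant.

How it is judged:
By the outcome, as a careful person would: the job done as asked, in the order asked, and still so for the second after the job is handed in, with the robot touching nothing.
It also fails if it takes over 56 s, if anything falls off the work surface, if the arm or the gripper's body presses on something with over 40 N, if the wrist force passes 120 N, or if a joint passes its speed limit or range.

### The arm

A 6-joint arm with a two-finger parallel gripper is mounted at the origin on the work surface. World frame = base frame: x ahead of the robot, y to its left, z up, the work surface at z = 0. Lengths are in m, angles in rad, forces in N, time in s.
With the tool pointing down it reaches from about 0.35 to 0.975 m from the base axis. Payload 4.9 kg.
Tool frame: the origin (TCP) lies midway between the tips of the shut fingers; the grasp point (between the pads) lies 19 mm behind it; z points along the fingers, y is the line along which they close (so a half turn about z gives the same grasp; the last joint's range is limited). The gripper opens to 85 mm and grips with 20 to 120 N. Pads are 22 mm wide; open, the fingers measure 114 mm over their backs; the gripper's body (76 mm by 85 mm) begins 54 mm behind the grasp point. The pads swing forward as they close: fully open they stand 13 mm farther back than shut.
Start: joints at [-1.316, 0.053, 1.613, -0, 1.476, -0.119], TCP at [0.228, -0.582, 0.194] pointing down, gripper open.
Joint ranges: [-3.01, 3.01], [-1.01, 2.22], [0.06, 2.58], [-1.02, 4.17], [0.09, 2.62], [-3.14, 3.14]. Speed limits (rad/s): [2.57, 2.57, 3.14, 3.14, 3.14, 3.14].

### API

Orientations are given as a rotation vector (axis times angle).
In Python, from station import ctrl gives the robot as it stands.
- The arm moves only by the shell command python3 -m handwheel 'ROWS' [FORCE]. ROWS is JSON, a list of rows, each an object with "gripper": the gripper command: -1 is fully open, 1 is shut, values between are in proportion; "offset": the shift along the tool's x, y, z in mm, a list of three; "rotation": the turn, a rotation vector about the tool's x, y, z in rad, a list of three. A call has exactly 8 rows; each row is the pose to reach, as a shift and turn from the pose commanded when the call began, along the tool's axes at that moment; what a row does not reach only later rows make up. A row lasts 1/8 s, in which the tool goes at most 62.5 mm and 10.7 degrees, less where a joint would pass 70% of its speed; a pose out of reach is approached as far as the arm can. A call with a gripper value outside its range is refused whole. The fingers move at their own pace and stop on an object; FORCE is the grip in N (left out, the last holds). Time passes only in rows, so rows that repeat a pose let the fingers close, or fill a call up. It gives the time, the measured TCP pose, the force, the opening and the grip force at its end, in the units of the state.
- ctrl.get_obs(): the state, without advancing time (a new reading comes with each control period).
- ctrl.get_image(name): name is "side" or "top" or "wrist"; returns a dict with "image" (384x512x3 uint8, red, green, blue), "fovy" (degrees; the focal length in pixels is half the picture's height over the tangent of half this angle, whatever the lens; pixels are square), "cx", "cy" (the principal point, pixels), "k1" (the pictures are not rectified: a ray, as slopes to the right and down, at radius r is drawn at 1 + k1 r^2 times it, then the intrinsics apply), "xyz" and "attitude" of the camera in the world. Camera axes: x right, y up, looking along -z (the intrinsics and any distortion apply to the point x, -y, -z); pixel columns grow to the right and rows downward; lengths in m; the calibration is good to about 2 mm. A picture is of the moment at which its call begins. There is no depth.
- ctrl.finish_job(): hands the job in; it is judged then, once.
The state is a dict: "t": time; "q": joint angles; "dq": joint speeds; "effort": joint torques, N m; "tool_pos": TCP position; "tool_rot": TCP orientation; "contact_force": force on the tool from outside, world axes, zero at the start; "wrist_torque": the same for the moment, N m; "opening": finger opening in m; "grip_force": force on a finger pad.
Only numpy, scipy, OpenCV 4.12 (cv2) and the standard library are available. Lean on these libraries where they do the work, as an engineer would, in place of code of your own. Each camera call takes 0.05 s, during which the arm holds its last target. There are 200 camera calls.

## Working session

There is one attempt and no reset: what is moved stays moved. The work goes in short steps, Python scripts to look and compute and a shell command to move; the robot and the scene stay as the last step left them, time stands still between calls to the robot, and variables do not carry over. Pictures are saved under pics/ and viewed, at most 10 in all, crops included, and the job is handed in when it is done.

```bash
mkdir -p pics; ls
python3 - <<'E'
from station import ctrl
import cv2,json,numpy as np
for n in("side","top"):
    d=ctrl.get_image(n); im=d.pop("image"); print(n,d)
    cv2.imwrite(f"pics/{n}0.png",cv2.resize(im[:,:,::-1],(800,600),interpolation=cv2.INTER_CUBIC))
print(ctrl.get_obs())
E
```

```text
pics
side {'fovy': 56.29935182528258, 'cx': 252.19531734006657, 'cy': 191.0061550035699, 'k1': -0.03936000453730484, 'xyz': array([0.09788421, 0.66160034, 0.70548283]), 'attitude': array([ 0.31341159, -1.12947191, -2.43490424])}
top {'fovy': 51.68638880961545, 'cx': 255.28877207532292, 'cy': 191.28028968942476, 'k1': -0.07502193098434776, 'xyz': array([ 0.21925486, -0.01423249,  1.47036631]), 'attitude': array([ 0.14715858, -0.13194549, -1.58173796])}
{'t': 0.1, 'q': array([-1.31599240e+00,  5.32869681e-02,  1.61413831e+00,  2.04979464e-05,
        1.47601351e+00, -1.19003659e-01]), 'dq': array([ 0.00154712, -0.00044191, -0.00391215, -0.00033357,  0.00117641,
       -0.00161939]), 'effort': array([ 6.09298440e-04, -3.94904780e+01, -3.71361887e+01, -8.16522231e-06,
        3.93292954e-03, -4.39988014e-06]), 'tool_pos': array([ 0.22807176, -0.58122668,  0.19259941]), 'tool_rot': array([-3.08506894e+00, -5.83417371e-01,  1.64679375e-04]), 'contact_force': array([ 0.30780495, -0.63653399,  0.64133132]), 'wrist_torque': array([ 0.03698963,  0.03330473, -0.02815199]), 'grip_force': 0.0, 'opening': 0.08548576810931367}
```

View pics/top0.png

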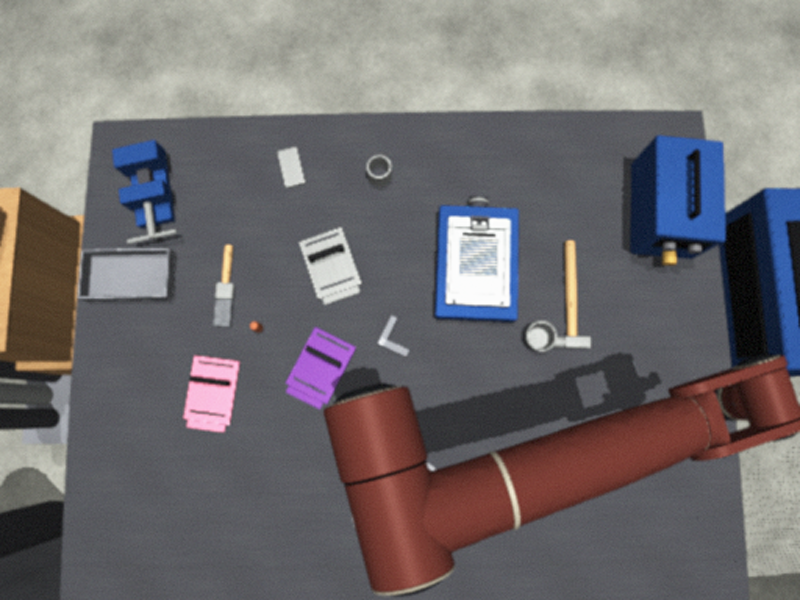

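View pics/side0.png

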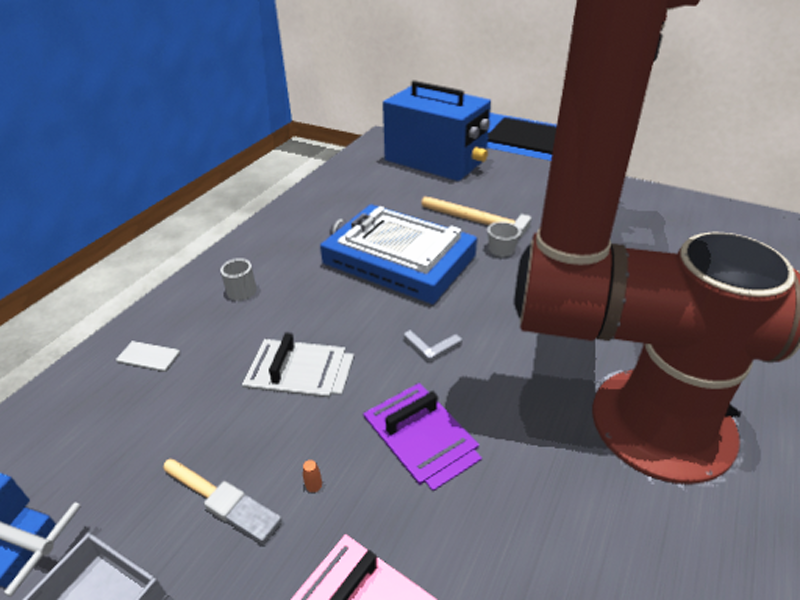

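Top view (800x600): the candidates are grey steel (330,265), purple (320,367) and pink (211,393). I choose the grey one. The housing is the blue box at (478,262), with the ledge end near (476,305) and the pipe and catch near (479,205). Next is one close crop of the panel and housing.

```bash
cat > h.py <<'E'
from station import ctrl
import cv2,numpy as np
from scipy.spatial.transform import Rotation as R
def K(d):
    f=192/np.tan(np.radians(d["fovy"]/2)); return np.array([[f,0,d["cx"]],[0,f,d["cy"]],[0,0,1]])
D=lambda d:np.array([d["k1"],0,0,0,0.])
def ray(d,uv):
    p=cv2.undistortPoints(np.array([[uv]],float),K(d),D(d))[0,0]
    return R.from_rotvec(d["attitude"]).apply([p[0],-p[1],-1])
def px2w(d,uv,z):
    r=ray(d,uv); return d["xyz"]+r*(z-d["xyz"][2])/r[2]
def w2px(d,P):
    c=R.from_rotvec(d["attitude"]).inv().apply(np.atleast_2d(P)-d["xyz"])*[1,-1,-1]
    return cv2.projectPoints(c,np.zeros(3),np.zeros(3),K(d),D(d))[0][:,0]
E
python3 - <<'E'
from h import *
d=ctrl.get_image("top"); im=d["image"][:,:,::-1]
a=im[140:200,185:235]; b=im[120:210,270:340]
a=cv2.resize(a,(400,480),interpolation=cv2.INTER_CUBIC); b=cv2.resize(b,(373,480),interpolation=cv2.INTER_CUBIC)
cv2.imwrite("pics/c1.png",np.hstack([a,b]))
E
```

```text
(no output)
```

View pics/c1.png

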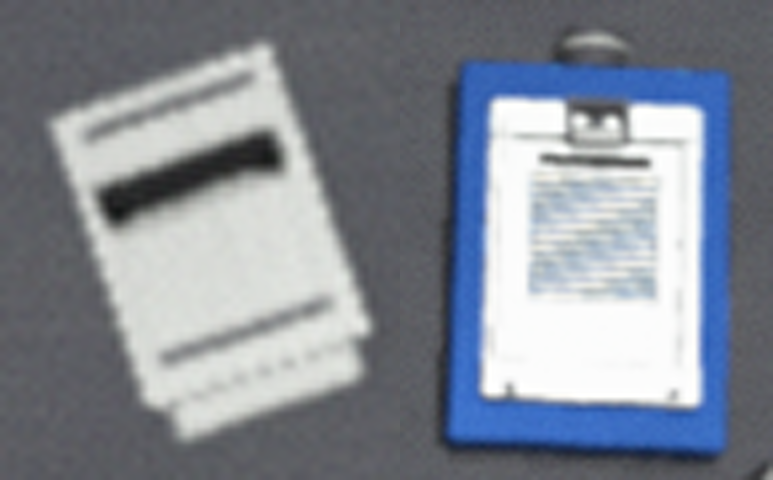

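Left crop: the grey steel panel with its bridge handle. The lip points towards the robot, at lower right (182,440)-(362,378), and the bar runs (105,205)-(280,150). Right crop: the housing with its white seat frame, corners (488,97), (703,108), (698,407) and (482,402). The catch is at (600,125).

Run:
```python
from h import *
d=ctrl.get_image("top")
L=lambda p,z:px2w(d,(185+p[0]/8-.4375,140+p[1]/8-.4375),z)
Q=lambda p,z:px2w(d,(270+(p[0]-400)/5.333-.4,120+p[1]/5.333-.4),z)
def fit(W,M,n):
    W=np.array(W)[:,:2];M=np.array(M,float);m0=M.mean(0);w0=W.mean(0)
    A=(W-w0)@[1,1j];B=(M-m0)@[1,1j];s=(np.conj(B)@A)/(np.conj(B)@B)
    t=np.angle(s);c=np.array([[np.cos(t),-np.sin(t)],[np.sin(t),np.cos(t)]])
    o=w0-c@m0;print(n,"o",o.round(4),"yaw",np.degrees(t).round(2),"scale",abs(s).round(3),"res mm",((W-(M@c.T+o))*1000).round(1).tolist());return o,t
P=[(52,122),(272,45),(368,333),(150,405)]
W=[L(p,.008) for p in P]+[L((182,440),.004),L((362,378),.004)]+[L((105,205),.04),L((280,150),.04)]
fit(W,[(.075,.055),(.075,-.055),(-.075,-.055),(-.075,.055),(-.093,.045),(-.093,-.045),(.02,.045),(.02,-.045)],"panel")
fit([Q(p,.056) for p in[(463,63),(730,72),(722,452),(447,442)]],[(.135,.095),(.135,-.095),(-.135,-.095),(-.135,.095)],"housing")
fit([Q((488,97),.076),Q((703,108),.076),Q((698,407),.077),Q((482,402),.077)],[(.105,.072),(.105,-.072),(-.105,-.072),(-.105,.072)],"frame")
```

```text
panel o [0.5743 0.1651] yaw 18.28 scale 0.985 res mm [[-0.9, 1.0], [0.8, 0.0], [1.3, 1.3], [3.1, -0.4], [0.8, 0.1], [0.8, 0.7], [-1.2, -3.3], [-4.6, 0.6]]
housing o [ 0.5595 -0.1873] yaw -3.62 scale 0.99 res mm [[-2.0, -2.1], [0.5, 0.7], [1.8, 2.6], [-0.3, -1.2]]
frame o [ 0.5563 -0.1863] yaw -3.19 scale 1.007 res mm [[1.5, 1.8], [-0.7, -2.0], [0.7, -0.2], [-1.5, 0.4]]
```

```bash
cat >> h.py <<'E'
def pose(yaw,tilt):  # deg; tool y along yaw, tool z down, then handle-end-up tilt about tool x
    y=np.radians(yaw); Y=[np.cos(y),np.sin(y),0]; Z=[0,0,-1.]
    return R.from_matrix(np.column_stack([np.cross(Y,Z),Y,Z]))*R.from_euler('x',-tilt,degrees=True)
def rel(p,r):
    o=ctrl.get_obs(); c=R.from_rotvec(o["tool_rot"])
    print("t",round(o["t"],2),"pos",o["tool_pos"].round(4),"F",o["contact_force"].round(2),"T",o["wrist_torque"].round(2),"open",o["opening"].round(4))
    print("offset",(c.inv().apply(np.array(p)-o["tool_pos"])*1000).round(1),"rot",(c.inv()*r).as_rotvec().round(4))
E
python3 -c "
from h import *
rel([.592,.170,.13],pose(18.3,0))"
```

```text
Traceback (most recent call last):
  File "h.py", line 20, in rel
    print("t",round(o["t"],2),"pos",o["tool_pos"].round(4),"F",o["contact_force"].round(2),"T",o["wrist_torque"].round(2),"open",o["opening"].round(4))
                                                                                                                                 ^^^^^^^^^^^^^^^^^^
AttributeError: 'float' object has no attribute 'round'
```

```bash
sed -i 's/o\["opening"\].round(4)/round(o["opening"],4)/' h.py
python3 -c "
from h import *
rel([.592,.170,.13],pose(18.3,0))"
```

```text
t 0.2 pos [ 0.2281 -0.5814  0.1929] F [ 0.02 -0.27 -0.08] T [-0.02  0.02 -0.  ] open 0.0852
offset [ 613.1 -566.5   63.7] rot [-9.0000e-04 -1.1000e-03 -1.5163e+00]
```

```bash
python3 -m handwheel '[{"gripper":-1,"offset":[40,-40,0],"rotation":[0,0,-0.1]},{"gripper":-1,"offset":[80,-75,0],"rotation":[0,0,-0.2]},{"gripper":-1,"offset":[125,-115,0],"rotation":[0,0,-0.3]},{"gripper":-1,"offset":[170,-155,0],"rotation":[0,0,-0.4]},{"gripper":-1,"offset":[215,-195,0],"rotation":[0,0,-0.5]},{"gripper":-1,"offset":[260,-240,0],"rotation":[0,0,-0.63]},{"gripper":-1,"offset":[300,-280,0],"rotation":[0,0,-0.75]},{"gripper":-1,"offset":[340,-315,0],"rotation":[0,0,-0.85]}]' 80
python3 -c "
from h import *
rel([.592,.170,.13],pose(18.3,0))"
```

```text
t: 1.2
tool_pos: [0.4301, -0.1625, 0.1937]
tool_rot: [2.568, 1.809, 0.0]
contact_force: [0.8, 0.1, 0.3]
opening: 0.0854
grip_force: 0.0
t 1.2 pos [ 0.4301 -0.1625  0.1937] F [0.77 0.06 0.26] T [-0.01 -0.03  0.02] open 0.0854
offset [367.6  40.5  63.7] rot [ 6.000e-04  3.000e-04 -6.627e-01]
```

```bash
python3 -m handwheel '[{"gripper":-1,"offset":[55,6,8],"rotation":[0,0,-0.1]},{"gripper":-1,"offset":[110,12,16],"rotation":[0,0,-0.2]},{"gripper":-1,"offset":[165,18,25],"rotation":[0,0,-0.3]},{"gripper":-1,"offset":[220,24,35],"rotation":[0,0,-0.4]},{"gripper":-1,"offset":[275,30,45],"rotation":[0,0,-0.5]},{"gripper":-1,"offset":[330,36,55],"rotation":[0,0,-0.6]},{"gripper":-1,"offset":[355,39,62],"rotation":[0,0,-0.65]},{"gripper":-1,"offset":[367.5,40.5,64],"rotation":[0,0,-0.663]}]'
python3 - <<'E'
from h import *
d=ctrl.get_image("wrist"); s=ctrl.get_image("side")
a=d["image"]; b=s["image"][190:270,140:240]
cv2.imwrite("pics/w1.png",np.hstack([cv2.resize(a,(400,300)),cv2.resize(b,(375,300),interpolation=cv2.INTER_CUBIC)])[:,:,::-1])
print(w2px(d,[[.592,.170,.041]]))
rel([.592,.170,.015],pose(18.3,0))
E
```

```text
t: 2.2
tool_pos: [0.5925, 0.1686, 0.1286]
tool_rot: [-1.841, -2.544, 0.002]
contact_force: [-0.4, -0.3, -0.2]
opening: 0.0851
grip_force: 0.0
[[259.19303486 185.5468466 ]]
t 2.3 pos [0.5927 0.1678 0.1293] F [-0.19  0.61  0.4 ] T [-0.01  0.06 -0.  ] open 0.0855
offset [2.300e+00 1.000e-01 1.143e+02] rot [-0.0008 -0.     -0.0029]
```

View pics/w1.png

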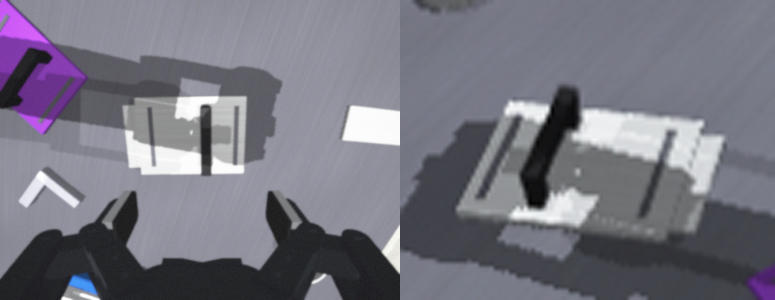

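The wrist view (400x300) shows the grey panel. The black bar stands vertical from (206,106) to (206,175), square to the finger line. The side crop shows the panel lying flat. I'll correct the bar centre from this view.

Run:
```python
from h import *
d=ctrl.get_image("wrist")
a=px2w(d,(206*1.28,107*1.28),.041);b=px2w(d,(206*1.28,174.5*1.28),.041);print(a,b,(a+b)/2,np.degrees(np.arctan2(*(a-b)[1::-1])),np.linalg.norm(a-b))
# plate edges
for p in[(246,97),(244,173),(131,174),(131,100)]: print(px2w(d,(p[0]*1.28,p[1]*1.28),.008))
m=(a+b)/2;rel([m[0],m[1],.015],pose(18.3,0))
```

```text
[0.58174354 0.21496667 0.041     ] [0.60915709 0.1325894  0.041     ] [0.59545031 0.17377804 0.041     ] 108.4064374867576 0.0868188694427815
[0.62959206 0.24103517 0.008     ]
[0.66638024 0.13886655 0.008     ]
[0.50896838 0.08561326 0.008     ]
[0.48516757 0.19009974 0.008     ]
t 2.35 pos [0.5927 0.1671 0.1297] F [ 0.68 -0.57  0.2 ] T [0.02 0.   0.04] open 0.0856
offset [  5.6   4.8 114.7] rot [-0.0005  0.0003 -0.0038]
```

```bash
python3 -m handwheel '[{"gripper":-1,"offset":[5,4,30],"rotation":[0,0,0]},{"gripper":-1,"offset":[5,4,60],"rotation":[0,0,0]},{"gripper":-1,"offset":[5,4,85],"rotation":[0,0,0]},{"gripper":-1,"offset":[5,4,103],"rotation":[0,0,0]},{"gripper":-1,"offset":[5,4,112],"rotation":[0,0,0]},{"gripper":-0.3,"offset":[5,4,114],"rotation":[0,0,0]},{"gripper":0.4,"offset":[5,4,114],"rotation":[0,0,0]},{"gripper":1,"offset":[5,4,114],"rotation":[0,0,0]}]' 80
python3 -m handwheel '[{"gripper":1,"offset":[0,0,0],"rotation":[0,0,0]},{"gripper":1,"offset":[0,0,0],"rotation":[0,0,0]},{"gripper":1,"offset":[0,0,0],"rotation":[0,0,0]},{"gripper":1,"offset":[0,0,-2],"rotation":[0,0,0]},{"gripper":1,"offset":[0,0,-6],"rotation":[0,0,0]},{"gripper":1,"offset":[0,0,-10],"rotation":[0,0,0]},{"gripper":1,"offset":[0,0,-14],"rotation":[0,0,0]},{"gripper":1,"offset":[0,0,-20],"rotation":[0,0,0]}]'
python3 - <<'E'
from h import *
rel([.5,-.2,.2],pose(-3.4,14))
E
```

```text
t: 3.35
tool_pos: [0.5958, 0.1736, 0.0168]
tool_rot: [1.843, 2.542, 0.002]
contact_force: [0.4, -0.1, -0.2]
opening: 0.0324
grip_force: 0.0
t: 4.35
tool_pos: [0.5949, 0.1734, 0.036]
tool_rot: [-1.844, -2.543, 0.0]
contact_force: [0.2, -0.5, -0.1]
opening: -0.0001
grip_force: 0.0
t 4.35 pos [0.5949 0.1734 0.036 ] F [ 0.19 -0.49 -0.06] T [ 0.03 -0.01 -0.05] open -0.0001
offset [-325.4 -206.3 -164. ] rot [-0.2417 -0.0459  0.3735]
```

Run:
```python
from h import *
d=ctrl.get_image("wrist"); s=ctrl.get_image("side")
a=d["image"]; b=s["image"][160:270,110:250]
cv2.imwrite("pics/w2.png",np.hstack([cv2.resize(a,(400,300)),cv2.resize(b,(382,300),interpolation=cv2.INTER_CUBIC)])[:,:,::-1])
print(d["xyz"],d["attitude"])
```

```text
[0.57047508 0.24499749 0.21556375] [-0.29814235 -0.04776195  0.31261877]
```

View pics/w2.png

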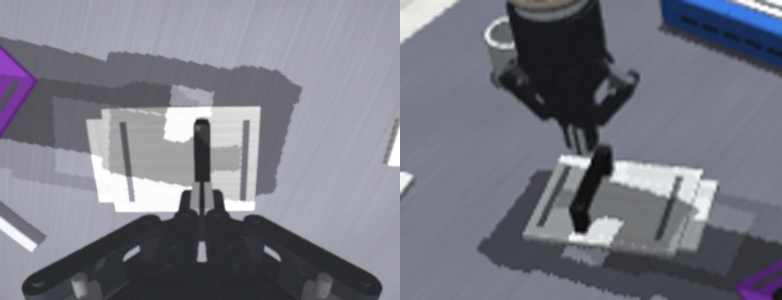

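Run:
```python
from h import *
o=ctrl.get_obs();d=ctrl.get_image("wrist"); s=ctrl.get_image("side")
c,sn=np.cos(np.radians(18.4)),np.sin(np.radians(18.4))
h=np.array([.5955,.1738])
pts=[o["tool_pos"],[*h,.041],[h[0]-.045*sn,h[1]+.045*c,.041],[h[0]+.045*sn,h[1]-.045*c,.041]]
print("wrist400",w2px(d,pts)/1.28)
q=w2px(s,pts);print("sidecrop",(q-[110,160])*382/140+[400,0])
# bar from this side view, ends at (605,150),(580,225)
for p in[(605,150),(580,225)]: print(px2w(s,((p[0]-400)*140/382+110,p[1]*140/382+160),.041))
b=px2w(d,(202*1.28,121*1.28),.041);print(b)
```

```text
wrist400 [[202.73113185 173.48421139]
 [202.562367   175.00143125]
 [202.29052557 122.67191198]
 [202.79088889 220.04338596]]
sidecrop [[589.46687247 176.40475367]
 [588.86759416 173.6397748 ]
 [573.11527757 207.71581383]
 [603.55925234 141.89431757]]
[0.60138325 0.1399247  0.041     ]
[0.5623346  0.23071252 0.041     ]
[0.58066117 0.21769948 0.041     ]
```

Run:
```python
from h import *
o=ctrl.get_obs();d=ctrl.get_image("wrist"); s=ctrl.get_image("side")
a=d["image"][140:300,190:330]; b=s["image"][175:255,150:220]
def mark(im,d,P,off,k):
    im=cv2.resize(im,None,fx=k,fy=k,interpolation=cv2.INTER_CUBIC)
    for p in P: 
        q=(w2px(d,[p])[0]-off+.5)*k; cv2.circle(im,tuple(int(v) for v in q),3,(255,0,0),-1)
    return im
t=o["tool_pos"];P=[t+[0,0,z] for z in(0,.02,.04)]
A=mark(a,d,P,[190,140],400/140*.99);B=mark(b,s,P,[150,175],400/70*.99)
h=450;print(A.shape,B.shape)
cv2.imwrite("pics/w3.png",np.hstack([A[:450],B[:450]])[:,:,::-1]);print(o["grip_force"],o["opening"],o["t"],t)
```

```text
(453, 396, 3) (453, 396, 3)
0.0 -0.0001523944931293055 4.55 [0.59518164 0.1734171  0.03599592]
```

View pics/w3.png

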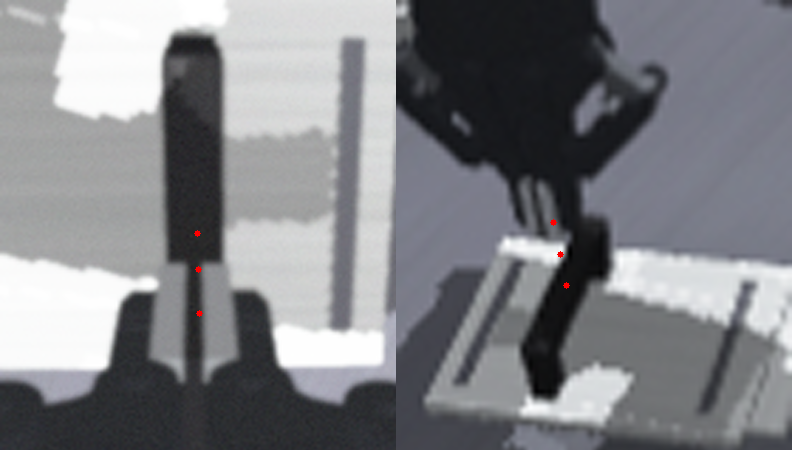

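Both views put the fingertips about 17–25 mm above the reported TCP: left crop tip at row 263, right crop tip near (545,238). They closed just over the bar (red dots are the reported TCP at +0, +20 and +40 mm). I'll open, go 36 mm lower and grip again.

```bash
python3 -m handwheel '[{"gripper":-1,"offset":[0,0,0],"rotation":[0,0,0]},{"gripper":-1,"offset":[0,0,0],"rotation":[0,0,0]},{"gripper":-1,"offset":[0,0,8],"rotation":[0,0,0]},{"gripper":-1,"offset":[0,0,20],"rotation":[0,0,0]},{"gripper":-0.3,"offset":[0,0,30],"rotation":[0,0,0]},{"gripper":0.3,"offset":[0,0,35],"rotation":[0,0,0]},{"gripper":0.6,"offset":[0,0,36],"rotation":[0,0,0]},{"gripper":1,"offset":[0,0,36],"rotation":[0,0,0]}]' 80
python3 -m handwheel '[{"gripper":1,"offset":[0,0,0],"rotation":[0,0,0]},{"gripper":1,"offset":[0,0,0],"rotation":[0,0,0]},{"gripper":1,"offset":[0,0,0],"rotation":[0,0,0]},{"gripper":1,"offset":[0,0,0],"rotation":[0,0,0]},{"gripper":1,"offset":[0,0,0],"rotation":[0,0,0]},{"gripper":1,"offset":[0,0,0],"rotation":[0,0,0]},{"gripper":1,"offset":[0,0,0],"rotation":[0,0,0]},{"gripper":1,"offset":[0,0,0],"rotation":[0,0,0]}]'
```

```text
t: 5.65
tool_pos: [0.595, 0.1734, -0.0003]
tool_rot: [-1.844, -2.543, 0.0]
contact_force: [0.9, -0.2, -3.5]
opening: 0.0103
grip_force: 78.2
t: 6.65
tool_pos: [0.595, 0.1734, -0.0003]
tool_rot: [-1.844, -2.543, 0.0]
contact_force: [0.7, -0.1, -2.8]
opening: 0.0104
grip_force: 78.2
```

```bash
python3 -m handwheel '[{"gripper":1,"offset":[0,0,-5],"rotation":[0,0,0]},{"gripper":1,"offset":[0,0,-15],"rotation":[0,0,0]},{"gripper":1,"offset":[0,0,-35],"rotation":[0,0,0]},{"gripper":1,"offset":[0,0,-60],"rotation":[0,0,0]},{"gripper":1,"offset":[0,0,-85],"rotation":[0,0,0]},{"gripper":1,"offset":[0,0,-110],"rotation":[0,0,0]},{"gripper":1,"offset":[0,0,-125],"rotation":[0,0,0]},{"gripper":1,"offset":[0,0,-130],"rotation":[0,0,0]}]'
cat >> h.py <<'E'
HO=np.array([.559,-.186,0]);HY=-3.4
def H(p): return HO+R.from_euler('z',HY,degrees=True).apply(p)
def tgt(lx,lz,tilt,ly=0):  # housing coords (m) of lip tip, tilt deg -> tool pose
    r=pose(HY,tilt); return H([lx,ly,lz])+r.apply([0,.113,0]),r
E
python3 - <<'E'
from h import *
rel(*tgt(-.062,.105,14))
E
```

```text
t: 7.65
tool_pos: [0.5958, 0.1736, 0.1317]
tool_rot: [1.843, 2.542, 0.003]
contact_force: [0.2, 0.5, -4.4]
opening: 0.0106
grip_force: 78.4
t 7.65 pos [0.5958 0.1736 0.1317] F [ 0.21  0.48 -4.36] T [ 0.04 -0.12 -0.05] open 0.0106
offset [-347.8 -102.4   -0.7] rot [-0.2386 -0.046   0.3735]
```

```bash
python3 -m handwheel '[{"gripper":1,"offset":[-20,-6,0],"rotation":[-0.02,-0.002,0.02]},{"gripper":1,"offset":[-70,-20,0],"rotation":[-0.05,-0.01,0.08]},{"gripper":1,"offset":[-130,-38,0],"rotation":[-0.09,-0.018,0.14]},{"gripper":1,"offset":[-190,-56,0],"rotation":[-0.13,-0.025,0.2]},{"gripper":1,"offset":[-250,-74,0],"rotation":[-0.17,-0.034,0.27]},{"gripper":1,"offset":[-305,-90,0],"rotation":[-0.21,-0.041,0.33]},{"gripper":1,"offset":[-338,-99.5,-0.5],"rotation":[-0.233,-0.045,0.364]},{"gripper":1,"offset":[-348,-102.5,-0.5],"rotation":[-0.2386,-0.046,0.3735]}]'
python3 - <<'E'
from h import *
rel(*tgt(-.062,.105,14))
t=ctrl.get_image("top");s=ctrl.get_image("side")
A=cv2.resize(t["image"][115:215,265:345],(480,600),interpolation=cv2.INTER_CUBIC)[:480]
B=cv2.resize(s["image"][100:210,195:320],(320,282),interpolation=cv2.INTER_CUBIC)
W=cv2.resize(ctrl.get_image("wrist")["image"],(320,198+42))[:198]
cv2.imwrite("pics/a1.png",np.hstack([A,np.vstack([B,W])])[:,:,::-1])
E
```

```text
t: 8.65
tool_pos: [0.6035, -0.1918, 0.1284]
tool_rot: [2.157, 2.024, 0.242]
contact_force: [0.5, -0.5, -4.2]
opening: 0.0107
grip_force: 78.6
t 8.65 pos [ 0.6035 -0.1918  0.1284] F [ 0.48 -0.47 -4.15] T [0.08 0.23 0.01] open 0.0107
offset [ 3.1  3.7 -3.2] rot [-0.0058  0.0011 -0.0041]
```

View pics/a1.png

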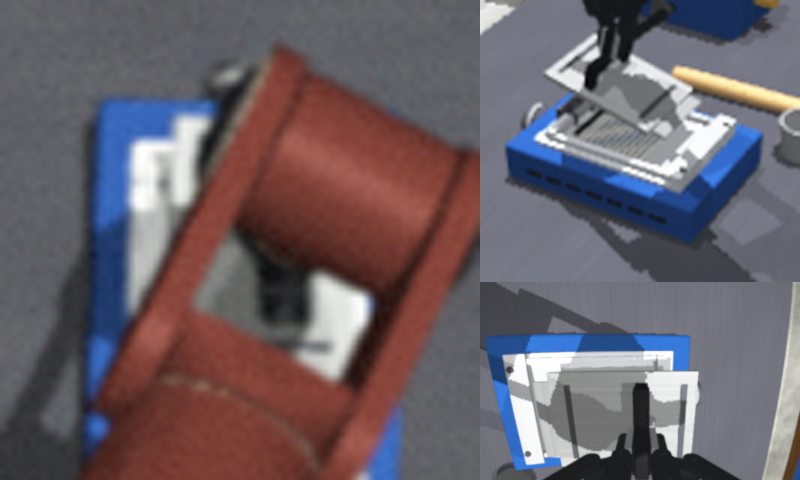

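The panel hangs tilted over the housing, with the lip in front of the ledge. I'll take one enlarged wrist view to measure the frame in the robot's own frame.

Run:
```python
from h import *
d=ctrl.get_image("wrist")
cv2.imwrite("pics/w4.png",cv2.resize(d["image"][70:310,0:360],(800,533),interpolation=cv2.INTER_CUBIC)[:,:,::-1])
np.savez("w4.npz",**{k:d[k] for k in d if k!="image"})
```

```text
(no output)
```

View pics/w4.png

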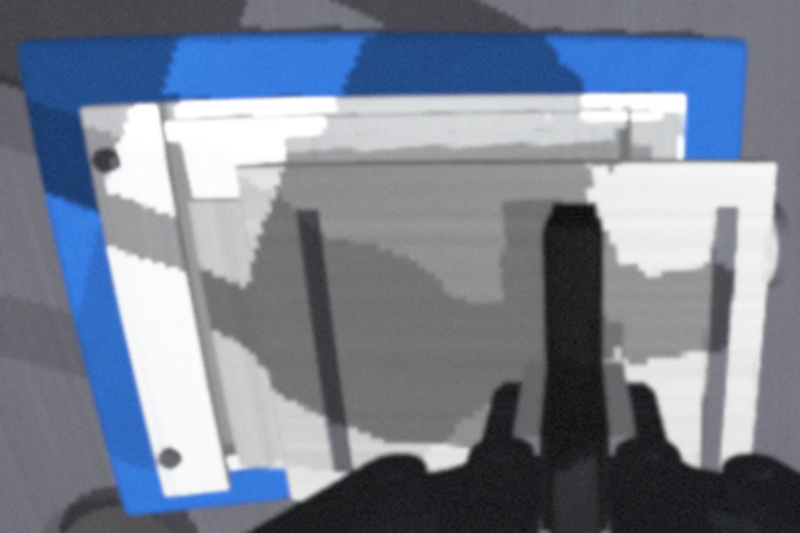

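The view shows housing top corners (20,42), (745,42) and (128,514). The ledge's outer edge runs (80,107)-(165,497) and its inner edge (162,103)-(228,490). The frame's +x/+y corner is (686,94). Panel corners are at (777,162) and (238,165), and the lip corner is at (190,200).

Run:
```python
from h import *
d=dict(np.load("w4.npz"));d={k:(v if v.ndim else float(v)) for k,v in d.items()}
f=lambda p:(p[0]/2.2222,70+p[1]/2.2222)
P=lambda p,z:px2w(d,f(p),z)
hs=[P((20,42),.056),P((745,42),.056),P((128,514),.056)]
print("H",np.round(hs,4).tolist())
yaw=np.degrees(np.arctan2(*(hs[1]-hs[0])[1::-1])),np.degrees(np.arctan2(*(hs[0]-hs[2])[1::-1]))-90
print("yaw",yaw,np.linalg.norm(hs[1]-hs[0]),np.linalg.norm(hs[2]-hs[0]),"centre",(hs[1]+hs[2])/2)
c=(hs[1]+hs[2])/2; y=-3.4
inv=lambda w:R.from_euler('z',-y,degrees=True).apply(w-c)[:2]*1000
for n,p,z in[("TLo",(80,107),.077),("BLo",(165,497),.077),("Tedge",(162,103),.077),("Bedge",(228,490),.077),("TR",(686,94),.074)]:
    print(n,inv(P(p,z)).round(1))
# panel in tool frame
o=ctrl.get_obs();r=R.from_rotvec(o["tool_rot"])
for n,p,z in[("plate++",(777,162),-.008),("plate-+",(238,165),-.008),("lip",(190,200),-.004),("barend",(573,207),-.041)]:
    q=r.inv().apply(d["xyz"]-o["tool_pos"]);v=r.inv().apply(ray(d,f(p)));print(n,((q+v*(z-q[2])/v[2])*1000).round(1))
print(o["tool_pos"],np.degrees((pose(-3.4,0).inv()*r).as_rotvec()))
```

```text
H [[0.437, -0.0865, 0.056], [0.6992, -0.1035, 0.056], [0.4251, -0.2718, 0.056]]
yaw (np.float64(-3.6916872158405196), np.float64(-3.65966612774416)) 0.2628081328209276 0.18559660190966593 centre [ 0.56218612 -0.18760386  0.056     ]
TLo [-105.5   71.6]
BLo [-105.9  -72. ]
Tedge [-80.6  71.8]
Bedge [-82.7 -71.9]
TR [98.8 71.6]
plate++ [53.6 53.9 -8. ]
plate-+ [ 53.5 -93.8  -8. ]
lip [  43.2 -112.    -4. ]
barend [ 47.6  -1.5 -41. ]
[ 0.60508113 -0.18843729  0.12929031] [-13.74133866   0.02302574  -0.01698873]
```

```bash
sed -i 's/^HO=.*/HO=np.array([.561,-.188,0]);HY=-3.65/' h.py
cat >> h.py <<'E'
def where():
    o=ctrl.get_obs();r=R.from_rotvec(o["tool_rot"]);hr=R.from_euler('z',HY,degrees=True)
    l=hr.inv().apply(o["tool_pos"]+r.apply([0,-.113,0])-HO)*1000
    e=(pose(HY,0).inv()*r).as_rotvec(degrees=True)
    print("t",round(o["t"],2),"lip",l.round(1),"tilt",-e[0].round(2),"yaw/roll",e[1:].round(2),"F(h)",hr.inv().apply(o["contact_force"]).round(1),"T(h)",hr.inv().apply(o["wrist_torque"]).round(2))
E
python3 - <<'E'
from h import *
where();rel(*tgt(-.065,.068,14))
E
```

```text
t 8.85 lip [-65.7   1.9 102.4] tilt 13.74 yaw/roll [ 0.05 -0.27] F(h) [ 0.7 -0.1 -4.3] T(h) [-0.02  0.24 -0.03]
t 8.85 pos [ 0.6051 -0.1884  0.1293] F [ 0.69 -0.16 -4.34] T [-0.    0.25 -0.03] open 0.01
offset [-2.4 -7.5 33.1] rot [-0.0045 -0.0015  0.0045]
```

```bash
python3 -m handwheel '[{"gripper":1,"offset":[-1,-2,8],"rotation":[-0.002,0,0.002]},{"gripper":1,"offset":[-2,-4,18],"rotation":[-0.004,-0.001,0.004]},{"gripper":1,"offset":[-2.4,-6.2,26],"rotation":[-0.0045,-0.0015,0.0045]},{"gripper":1,"offset":[-2.4,-7,30],"rotation":[-0.0045,-0.0015,0.0045]},{"gripper":1,"offset":[-2.4,-7.5,33],"rotation":[-0.0045,-0.0015,0.0045]},{"gripper":1,"offset":[-2.4,-7.9,34.5],"rotation":[-0.0045,-0.0015,0.0045]},{"gripper":1,"offset":[-2.4,-8.2,35.8],"rotation":[-0.0045,-0.0015,0.0045]},{"gripper":1,"offset":[-2.4,-8.5,37],"rotation":[-0.0045,-0.0015,0.0045]}]'
python3 -c "
from h import *
where()"
```

```text
t: 9.85
tool_pos: [0.6064, -0.1918, 0.0925]
tool_rot: [2.152, 2.019, 0.249]
contact_force: [-0.2, -0.0, -4.0]
opening: 0.0107
grip_force: 78.6
t 9.85 lip [-64.1  -0.9  64.9] tilt 14.13 yaw/roll [-0.07  0.02] F(h) [-0.2 -0.1 -4. ] T(h) [ 0.02  0.28 -0.01]
```

Still free (no load change). I'll keep lowering in 0.6 mm steps.

```bash
python3 -m handwheel '[{"gripper":1,"offset":[0,-0.2,0.6],"rotation":[0,0,0]},{"gripper":1,"offset":[0,-0.3,1.2],"rotation":[0,0,0]},{"gripper":1,"offset":[0,-0.4,1.6],"rotation":[0,0,0]},{"gripper":1,"offset":[0,-0.5,2.0],"rotation":[0,0,0]},{"gripper":1,"offset":[0,-0.6,2.3],"rotation":[0,0,0]},{"gripper":1,"offset":[0,-0.65,2.6],"rotation":[0,0,0]},{"gripper":1,"offset":[0,-0.7,2.8],"rotation":[0,0,0]},{"gripper":1,"offset":[0,-0.7,2.8],"rotation":[0,0,0]}]'
python3 -c "
from h import *
where()"
```

```text
t: 10.85
tool_pos: [0.6064, -0.1918, 0.0896]
tool_rot: [2.152, 2.019, 0.249]
contact_force: [0.7, -0.4, -3.9]
opening: 0.0102
grip_force: 78.6
t 10.85 lip [-64.   -0.9  62. ] tilt 14.13 yaw/roll [-0.07  0.01] F(h) [ 0.7 -0.3 -3.9] T(h) [ 0.05  0.11 -0.  ]
```

```bash
python3 -m handwheel '[{"gripper":1,"offset":[0,-0.1,0.3],"rotation":[0,0,0]},{"gripper":1,"offset":[0,-0.15,0.6],"rotation":[0,0,0]},{"gripper":1,"offset":[0,-0.2,0.9],"rotation":[0,0,0]},{"gripper":1,"offset":[0,-0.3,1.2],"rotation":[0,0,0]},{"gripper":1,"offset":[0,-0.35,1.4],"rotation":[0,0,0]},{"gripper":1,"offset":[0,-0.4,1.6],"rotation":[0,0,0]},{"gripper":1,"offset":[0,-0.4,1.6],"rotation":[0,0,0]},{"gripper":1,"offset":[0,-0.4,1.6],"rotation":[0,0,0]}]'
python3 -c "
from h import *
where()"
```

```text
t: 11.85
tool_pos: [0.6063, -0.1918, 0.0879]
tool_rot: [2.152, 2.019, 0.249]
contact_force: [2.7, -0.9, -1.7]
opening: 0.0102
grip_force: 78.9
t 11.85 lip [-64.1  -0.9  60.3] tilt 14.12 yaw/roll [-0.07  0.02] F(h) [ 2.8 -0.8 -1.7] T(h) [-0.01 -0.07 -0.01]
```

```bash
python3 -m handwheel '[{"gripper":1,"offset":[0,0.2,-0.8],"rotation":[0,0,0]},{"gripper":1,"offset":[0,-2.7,-1.5],"rotation":[0,0,0]},{"gripper":1,"offset":[0,-5.6,-2.3],"rotation":[0,0,0]},{"gripper":1,"offset":[0,-8.5,-3],"rotation":[0,0,0]},{"gripper":1,"offset":[0,-11.4,-3.7],"rotation":[0,0,0]},{"gripper":1,"offset":[0,-14.4,-4.5],"rotation":[0,0,0]},{"gripper":1,"offset":[0,-17.3,-5.2],"rotation":[0,0,0]},{"gripper":1,"offset":[0,-19.2,-5.7],"rotation":[0,0,0]}]'
python3 -c "
from h import *
where()"
```

```text
t: 12.85
tool_pos: [0.586, -0.1904, 0.0885]
tool_rot: [2.153, 2.019, 0.248]
contact_force: [1.3, 0.4, -3.5]
opening: 0.0102
grip_force: 78.7
t 12.85 lip [-84.5  -0.8  61. ] tilt 14.09 yaw/roll [-0.06  0.02] F(h) [ 1.3  0.4 -3.5] T(h) [-0.    0.08  0.02]
```

```bash
python3 -m handwheel '[{"gripper":1,"offset":[0,-1,-0.25],"rotation":[0,0,0]},{"gripper":1,"offset":[0,-2,-0.5],"rotation":[0,0,0]},{"gripper":1,"offset":[0,-3,-0.75],"rotation":[0,0,0]},{"gripper":1,"offset":[0,-4,-1],"rotation":[0,0,0]},{"gripper":1,"offset":[0,-5,-1.25],"rotation":[0,0,0]},{"gripper":1,"offset":[0,-6,-1.5],"rotation":[0,0,0]},{"gripper":1,"offset":[0,-7,-1.75],"rotation":[0,0,0]},{"gripper":1,"offset":[0,-8,-2],"rotation":[0,0,0]}]'
python3 -c "
from h import *
where()"
```

```text
t: 13.85
tool_pos: [0.5788, -0.1901, 0.0893]
tool_rot: [2.151, 2.017, 0.25]
contact_force: [4.3, 1.0, -1.6]
opening: 0.0106
grip_force: 78.8
t 13.85 lip [-91.7  -0.9  61.5] tilt 14.22 yaw/roll [-0.09  0.03] F(h) [ 4.3  1.2 -1.6] T(h) [ 0.03 -0.45  0.01]
```

```bash
python3 -m handwheel '[{"gripper":1,"offset":[0,-0.2,0],"rotation":[0,0,0]},{"gripper":1,"offset":[0,-0.4,-0.1],"rotation":[0,0,0]},{"gripper":1,"offset":[0,-0.6,-0.15],"rotation":[0,0,0]},{"gripper":1,"offset":[0,-0.8,-0.2],"rotation":[0,0,0]},{"gripper":1,"offset":[0,-1,-0.25],"rotation":[0,0,0]},{"gripper":1,"offset":[0,-1,-0.25],"rotation":[0,0,0]},{"gripper":1,"offset":[0,-1,-0.25],"rotation":[0,0,0]},{"gripper":1,"offset":[0,-1,-0.25],"rotation":[0,0,0]}]'
python3 -c "
from h import *
where()"
```

```text
t: 14.85
tool_pos: [0.5784, -0.1901, 0.0898]
tool_rot: [2.15, 2.017, 0.251]
contact_force: [5.5, -0.2, -0.4]
opening: 0.0102
grip_force: 78.9
t 14.85 lip [-92.   -1.   61.9] tilt 14.29 yaw/roll [-0.1   0.03] F(h) [ 5.5  0.1 -0.4] T(h) [ 0.08 -0.85 -0.02]
```

Run:
```python
from h import *
d=ctrl.get_image("wrist");s=ctrl.get_image("side")
A=cv2.resize(d["image"][90:330,20:220],(500,600),interpolation=cv2.INTER_CUBIC)
B=cv2.resize(s["image"][125:205,265:325],(300,400),interpolation=cv2.INTER_CUBIC)
C=cv2.resize(s["image"][90:190,190:340],(300,200),interpolation=cv2.INTER_CUBIC)
cv2.imwrite("pics/w5.png",np.hstack([A,np.vstack([B,C])])[:,:,::-1])
np.savez("w5.npz",**{k:d[k] for k in d if k!="image"})
```

```text
(no output)
```

View pics/w5.png

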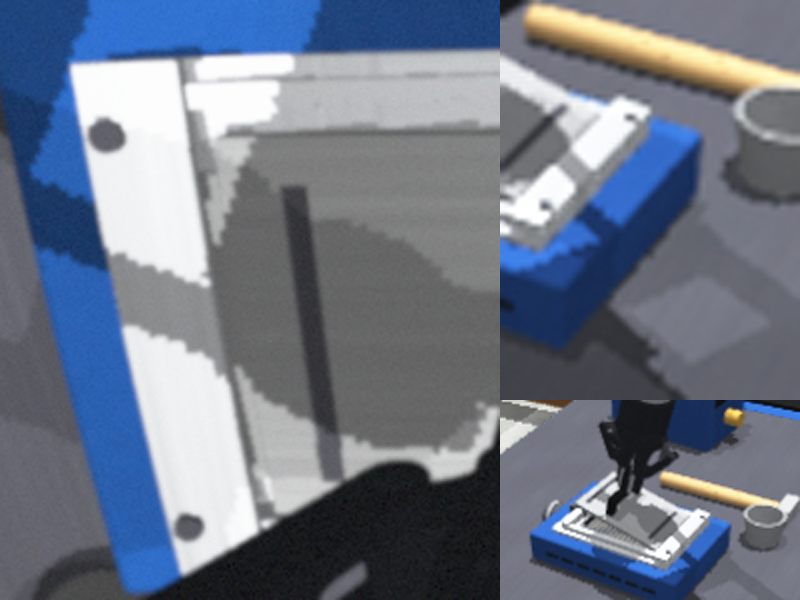

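The ledge inner edge runs (180,60)-(262,525), with the plate's -x/+y corner near (226,132) and a thin strip of lip still visible. I'll compute the hook depth from this.

Run:
```python
from h import *
d=dict(np.load("w5.npz"));d={k:(v if v.ndim else float(v)) for k,v in d.items()}
f=lambda p:(20+p[0]/2.5,90+p[1]/2.5)
hr=R.from_euler('z',HY,degrees=True)
hx=lambda p,z:(hr.inv().apply(px2w(d,f(p),z)-HO)*1000).round(1)
print("cam",(hr.inv().apply(d["xyz"]-HO)*1000).round(0))
for n,p,z in[("outTop",(70,64),.077),("outBot",(180,577),.077),("edgeTop",(180,60),.077),("edgeBot",(262,525),.077),("plate",(226,132),.074),("slotTop",(285,187),.077),("slotTopR",(307,187),.077)]: print(n,hx(p,z))
o=ctrl.get_obs();r=R.from_rotvec(o["tool_rot"])
P=o["tool_pos"]+r.apply([[.055,-.095,-.008],[.045,-.113,-.004],[-.055,-.095,-.008],[.045,-.095,-.004]])
print("plate corner/lip corner pred px",((w2px(d,P)-[20,90])*2.5).round(0).tolist())
print("pred h",(hr.inv().apply(P-HO)*1000).round(1).tolist())
where()
```

```text
cam [-28.  75. 264.]
outTop [-104.9   71.4   77. ]
outBot [-105.1  -72.4   77. ]
edgeTop [-80.6  71.4  77. ]
edgeBot [-79.8 -57.9  77. ]
plate [-73.2  53.8  74. ]
slotTop [-60.4  39.9  77. ]
slotTopR [-55.1  39.6  77. ]
plate corner/lip corner pred px [[212.0, 132.0], [158.0, 170.0], [274.0, 512.0], [225.0, 169.0]]
pred h [[-76.5, 54.0, 74.0], [-93.0, 44.0, 65.7], [-76.6, -56.0, 74.2], [-75.6, 44.0, 70.2]]
t 14.95 lip [-92.   -1.   61.9] tilt 14.29 yaw/roll [-0.1   0.02] F(h) [ 5.2  0.3 -0.4] T(h) [ 0.12 -0.85 -0.02]
```

By kinematics the lip is at -92 mm, against a stop expected at -92.2 mm (ledge edge measured at -80.2), and the force rises against a hard contact. So it is at the stop. Next I swing down about the lip in stages.

Run:
```python
from h import *
for t in(11.5,9,6,3.5):
    print(t);rel(*tgt(-.092,.0618,t,-.001))
```

```text
11.5
t 14.95 pos [ 0.5784 -0.1902  0.0898] F [ 5.23 -0.02 -0.39] T [ 0.07 -0.86 -0.02] open 0.0102
offset [ 0.1 -0.1  5.6] rot [ 0.0488  0.0018 -0.0003]
9
t 14.95 pos [ 0.5784 -0.1902  0.0898] F [ 5.23 -0.02 -0.39] T [ 0.07 -0.86 -0.02] open 0.0102
offset [ 0.1 -0.5 10.6] rot [ 0.0924  0.0018 -0.0003]
6
t 14.95 pos [ 0.5784 -0.1902  0.0898] F [ 5.23 -0.02 -0.39] T [ 0.07 -0.86 -0.02] open 0.0102
offset [ 0.1 -1.2 16.4] rot [ 0.1447  0.0018 -0.0003]
3.5
t 14.95 pos [ 0.5784 -0.1902  0.0898] F [ 5.23 -0.02 -0.39] T [ 0.07 -0.86 -0.02] open 0.0102
offset [ 0.1 -2.  21.3] rot [ 0.1884  0.0018 -0.0004]
```

```bash
python3 -m handwheel '[{"gripper":1,"offset":[0,0,1.5],"rotation":[0.013,0,0]},{"gripper":1,"offset":[0,0,3],"rotation":[0.026,0,0]},{"gripper":1,"offset":[0,-0.1,4.5],"rotation":[0.039,0,0]},{"gripper":1,"offset":[0,-0.2,6],"rotation":[0.052,0,0]},{"gripper":1,"offset":[0,-0.3,7.5],"rotation":[0.065,0,0]},{"gripper":1,"offset":[0,-0.4,9],"rotation":[0.079,0,0]},{"gripper":1,"offset":[0,-0.5,10.5],"rotation":[0.092,0,0]},{"gripper":1,"offset":[0,-0.5,10.5],"rotation":[0.092,0,0]}]'
python3 -c "
from h import *
where()"
```

```text
t: 15.95
tool_pos: [0.5804, -0.1903, 0.0791]
tool_rot: [2.204, 2.067, 0.161]
contact_force: [6.0, -0.2, -2.1]
opening: 0.0105
grip_force: 78.9
t 15.95 lip [-92.1  -1.   61.4] tilt 8.98 yaw/roll [-0.1   0.02] F(h) [ 6.   0.2 -2.1] T(h) [ 0.03 -0.83 -0.02]
```

```bash
python3 -m handwheel '[{"gripper":1,"offset":[0,-0.3,0],"rotation":[0,0,0]},{"gripper":1,"offset":[0,-0.6,-0.1],"rotation":[0,0,0]},{"gripper":1,"offset":[0,-1,-0.2],"rotation":[0,0,0]},{"gripper":1,"offset":[0,-1.3,-0.2],"rotation":[0,0,0]},{"gripper":1,"offset":[0,-1.5,-0.2],"rotation":[0,0,0]},{"gripper":1,"offset":[0,-1.5,-0.2],"rotation":[0,0,0]},{"gripper":1,"offset":[0,-1.5,-0.2],"rotation":[0,0,0]},{"gripper":1,"offset":[0,-1.5,-0.2],"rotation":[0,0,0]}]'
python3 -c "
from h import *
where();rel(*tgt(-.092,.061,6,-.001));rel(*tgt(-.092,.061,3,-.001))"
```

```text
t: 16.95
tool_pos: [0.58, -0.1903, 0.0801]
tool_rot: [2.202, 2.065, 0.163]
contact_force: [7.8, -0.5, -0.8]
opening: 0.0101
grip_force: 79.0
t 16.95 lip [-92.5  -1.1  62.1] tilt 9.17 yaw/roll [-0.12  0.03] F(h) [ 7.8 -0.  -0.8] T(h) [ 0.12 -1.23 -0.03]
t 16.95 pos [ 0.58   -0.1903  0.0801] F [ 7.8  -0.51 -0.77] T [ 0.04 -1.23 -0.03] open 0.0101
offset [0.1 0.1 7.4] rot [ 0.0553  0.002  -0.0005]
t 16.95 pos [ 0.58   -0.1903  0.0801] F [ 7.8  -0.51 -0.77] T [ 0.04 -1.23 -0.03] open 0.0101
offset [ 0.2 -0.4 13.3] rot [ 0.1076  0.002  -0.0005]
```

```bash
python3 -m handwheel '[{"gripper":1,"offset":[0,0.8,0.5],"rotation":[0.005,0,0]},{"gripper":1,"offset":[0,0.8,1.7],"rotation":[0.015,0,0]},{"gripper":1,"offset":[0,0.8,3],"rotation":[0.025,0,0]},{"gripper":1,"offset":[0,0.8,4.2],"rotation":[0.035,0,0]},{"gripper":1,"offset":[0,0.8,5.4],"rotation":[0.045,0,0]},{"gripper":1,"offset":[0,0.8,6.6],"rotation":[0.055,0,0]},{"gripper":1,"offset":[0,0.7,7.6],"rotation":[0.064,0,0]},{"gripper":1,"offset":[0,0.6,8.5],"rotation":[0.072,0,0]}]'
python3 -c "
from h import *
where();rel(*tgt(-.092,.061,3,-.001));rel(*tgt(-.092,.061,1,-.001))"
```

```text
t: 17.95
tool_pos: [0.5808, -0.1904, 0.0717]
tool_rot: [2.245, 2.105, 0.087]
contact_force: [4.5, 0.9, 4.6]
opening: 0.01
grip_force: 79.8
t 17.95 lip [-92.7  -1.1  62.1] tilt 4.86 yaw/roll [-0.11  0.02] F(h) [4.5 1.1 4.6] T(h) [ 0.18 -0.72 -0.02]
t 17.95 pos [ 0.5808 -0.1904  0.0717] F [4.54 0.86 4.6 ] T [ 0.13 -0.73 -0.02] open 0.01
offset [0.1 0.5 4.8] rot [ 0.0324  0.0018 -0.0003]
t 17.95 pos [ 0.5808 -0.1904  0.0717] F [4.54 0.86 4.6 ] T [ 0.13 -0.73 -0.02] open 0.01
offset [0.1 0.3 8.8] rot [ 0.0673  0.0018 -0.0003]
```

```bash
python3 -m handwheel '[{"gripper":1,"offset":[0,0.2,0.4],"rotation":[0.004,0,0]},{"gripper":1,"offset":[0,0.4,0.8],"rotation":[0.008,0,0]},{"gripper":1,"offset":[0,0.4,1.2],"rotation":[0.012,0,0]},{"gripper":1,"offset":[0,0.4,1.6],"rotation":[0.016,0,0]},{"gripper":1,"offset":[0,0.4,2],"rotation":[0.02,0,0]},{"gripper":1,"offset":[0,0.4,2.3],"rotation":[0.024,0,0]},{"gripper":1,"offset":[0,0.4,2.3],"rotation":[0.024,0,0]},{"gripper":1,"offset":[0,0.4,2.3],"rotation":[0.024,0,0]}]'
python3 -c "
from h import *
where()"
```

```text
t: 18.95
tool_pos: [0.5813, -0.1904, 0.0679]
tool_rot: [2.258, 2.117, 0.063]
contact_force: [8.7, -0.6, 0.8]
opening: 0.0103
grip_force: 79.1
t 18.95 lip [-92.4  -1.   61. ] tilt 3.51 yaw/roll [-0.1   0.03] F(h) [ 8.7 -0.1  0.8] T(h) [ 0.02 -1.25  0.01]
```

```bash
python3 -m handwheel '[{"gripper":1,"offset":[0,0.5,0.3],"rotation":[0.003,0,0]},{"gripper":1,"offset":[0,0.9,0.8],"rotation":[0.008,0,0]},{"gripper":1,"offset":[0,1.2,1.4],"rotation":[0.013,0,0]},{"gripper":1,"offset":[0,1.2,2],"rotation":[0.018,0,0]},{"gripper":1,"offset":[0,1.2,2.6],"rotation":[0.023,0,0]},{"gripper":1,"offset":[0,1.2,3.1],"rotation":[0.028,0,0]},{"gripper":1,"offset":[0,1.2,3.5],"rotation":[0.032,0,0]},{"gripper":1,"offset":[0,1.2,3.5],"rotation":[0.032,0,0]}]'
python3 -c "
from h import *
where()"
```

```text
t: 19.95
tool_pos: [0.5815, -0.1904, 0.0634]
tool_rot: [2.277, 2.135, 0.027]
contact_force: [7.1, -0.9, -1.3]
opening: 0.01
grip_force: 78.9
t 19.95 lip [-92.3  -1.   60.4] tilt 1.52 yaw/roll [-0.09  0.03] F(h) [ 7.1 -0.4 -1.3] T(h) [-0.04 -1.09 -0.05]
```

```bash
python3 -m handwheel '[{"gripper":1,"offset":[0,0.4,0.4],"rotation":[0.004,0,0]},{"gripper":1,"offset":[0,0.8,0.8],"rotation":[0.008,0,0]},{"gripper":1,"offset":[0,1,1.2],"rotation":[0.012,0,0]},{"gripper":1,"offset":[0,1,1.6],"rotation":[0.016,0,0]},{"gripper":1,"offset":[0,1,2],"rotation":[0.02,0,0]},{"gripper":1,"offset":[0,1,2.3],"rotation":[0.024,0,0]},{"gripper":1,"offset":[0,1,2.6],"rotation":[0.028,0,0]},{"gripper":1,"offset":[0,1,2.6],"rotation":[0.028,0,0]}]'
python3 -c "
from h import *
where()"
```

```text
t: 20.95
tool_pos: [0.5811, -0.1903, 0.0615]
tool_rot: [-2.289, -2.147, 0.007]
contact_force: [-5.3, -0.6, 3.1]
opening: 0.01
grip_force: 79.7
t 20.95 lip [-92.8  -1.   62.2] tilt -0.32 yaw/roll [-0.07  0.02] F(h) [-5.3 -0.9  3.1] T(h) [-0.36  0.87 -0.09]
```

```bash
python3 -m handwheel '[{"gripper":1,"offset":[0,-0.3,0.3],"rotation":[0,0,0]},{"gripper":1,"offset":[0,-0.5,0.6],"rotation":[0,0,0]},{"gripper":1,"offset":[0,-0.5,0.9],"rotation":[0.001,0,0]},{"gripper":1,"offset":[0,-0.5,1.2],"rotation":[0.002,0,0]},{"gripper":1,"offset":[0,-0.5,1.4],"rotation":[0.003,0,0]},{"gripper":1,"offset":[0,-0.5,1.4],"rotation":[0.003,0,0]},{"gripper":1,"offset":[0,-0.5,1.4],"rotation":[0.003,0,0]},{"gripper":1,"offset":[0,-0.5,1.4],"rotation":[0.003,0,0]}]'
python3 -c "
from h import *
where()"
```

```text
t: 21.95
tool_pos: [0.581, -0.1903, 0.0615]
tool_rot: [-2.288, -2.146, 0.01]
contact_force: [-6.9, -0.8, 9.2]
opening: 0.0101
grip_force: 80.4
t 21.95 lip [-92.9  -1.   62.3] tilt -0.43 yaw/roll [-0.07  0.02] F(h) [-6.8 -1.2  9.2] T(h) [-0.16  1.29 -0.01]
```

```bash
python3 -m handwheel '[{"gripper":1,"offset":[0,0,-1],"rotation":[-0.003,0,0]},{"gripper":1,"offset":[0,0,-1.8],"rotation":[-0.006,0,0]},{"gripper":0.2,"offset":[0,0,-1.8],"rotation":[-0.006,0,0]},{"gripper":-0.2,"offset":[0,0,-1.8],"rotation":[-0.006,0,0]},{"gripper":-0.2,"offset":[0,0,-1.8],"rotation":[-0.006,0,0]},{"gripper":-0.2,"offset":[0,0,-1.8],"rotation":[-0.006,0,0]},{"gripper":-0.2,"offset":[0,0,-6],"rotation":[-0.006,0,0]},{"gripper":-0.2,"offset":[0,0,-15],"rotation":[-0.006,0,0]}]'
```

```text
t: 22.95
tool_pos: [0.5818, -0.19, 0.0753]
tool_rot: [2.291, 2.149, -0.0]
contact_force: [0.5, -0.2, -0.9]
opening: 0.0514
grip_force: 0.0
```

```bash
python3 -m handwheel '[{"gripper":-0.2,"offset":[0,0,-25],"rotation":[0,0,0]},{"gripper":-0.2,"offset":[0,0,-50],"rotation":[0,0,0]},{"gripper":-0.2,"offset":[0,0,-80],"rotation":[0,0,0]},{"gripper":-0.2,"offset":[0,0,-110],"rotation":[0,0,0]},{"gripper":-0.2,"offset":[0,0,-125],"rotation":[0,0,0]},{"gripper":-0.2,"offset":[0,-30,-130],"rotation":[0,0,0]},{"gripper":-0.2,"offset":[0,-50,-130],"rotation":[0,0,0]},{"gripper":-0.2,"offset":[0,-50,-130],"rotation":[0,0,0]}]'
python3 - <<'E'
from h import *
where()
d=ctrl.get_image("wrist");s=ctrl.get_image("side")
A=cv2.resize(d["image"][100:340,200:420],(440,480),interpolation=cv2.INTER_CUBIC)
B=cv2.resize(s["image"][100:200,200:310],(352,320),interpolation=cv2.INTER_CUBIC)
C=cv2.resize(d["image"],(352,264))[:160]
cv2.imwrite("pics/f1.png",np.hstack([A,np.vstack([B,C])])[:,:,::-1])
E
```

```text
t: 23.95
tool_pos: [0.5313, -0.1867, 0.2051]
tool_rot: [2.291, 2.147, 0.0]
contact_force: [0.0, 0.3, 0.2]
opening: 0.0511
grip_force: 0.0
t 23.95 lip [-142.8   -0.5  205. ] tilt 0.06 yaw/roll [-0.05  0.06] F(h) [0.  0.3 0.2] T(h) [0.01 0.   0.02]
```

View pics/f1.png

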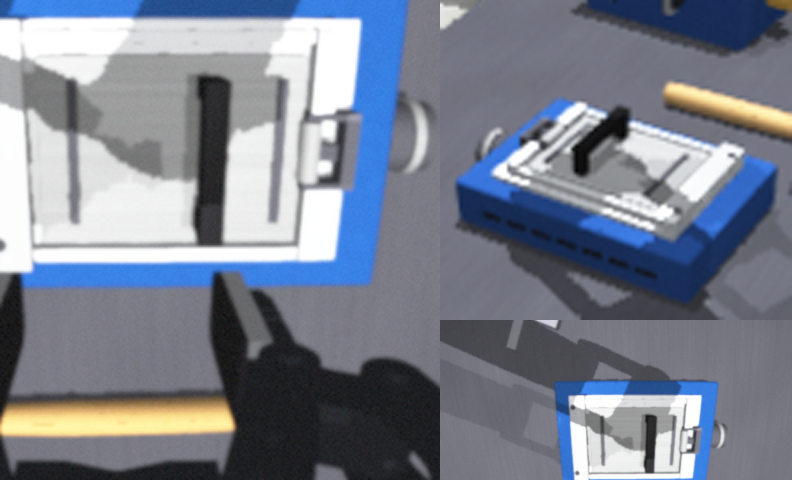

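The panel lies flat inside the frame. Its right edge is near column 307, and the roller at (303–318,150) sits over that edge. The lip end is under the ledge and the gripper is clear.

```bash
python3 -c "
from station import ctrl
print(ctrl.finish_job())"
```

```text
the job is handed in; nothing more can be done
None
```

I handed the job in at about 24 s: the lip is hooked against the stop, the panel lies flat and is released, and the last picture shows the roller over its edge, with about 13 N the most I read on the panel; my first grip closed just above the handle and had to be redone.

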